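# Turn the binder's divider to green and lay the page bar back on it

## Task

The job binder has to show the green face of its stiff divider. Take the page bar off the yellow face and set it aside, then turn the divider by its tab over the rings and lay it flat on the left-hand pages, lowering it all the way and not letting it slap down. Then lay the bar in the printed outline on the green face, turned end for end so that its red end is again next to the rings, and leave the other things on the table where they are.

Things in the scene. Friction and masses are not known exactly. Their poses are not given: they have to be found in the camera images.
- binder: Open two-ring binder, blue covers, fixed, 337 (y) x 170 mm (x). Origin on the table under the middle of the rings. x along the ring axis, away from the robot; y across the pages to the robot's left; z up. Ring axis 28 mm above the table; rings at x = -40 and 40 mm, tops 48 mm high. White page stacks from 12 to 124 mm either side of the axis, 24 mm high; covers 4 mm thick, out to 168 mm.
- divider (a joint): Hinge angle (rad) of the stiff divider about the ring axis. 0: flat on the right-hand pages, yellow face up (start); 1.57: upright; 3.14: flat on the left-hand pages, green face up. Turns easily, weighs 80 g, falls to either side if let go. It is 4 mm thick, 150 mm along the rings, reaches 130 mm out from the axis; its mid-plane passes through the axis.
- tab (a point): Centre of the divider's black grip tab: round cross-bar 12 mm thick, 34 mm long, parallel to the ring axis, on a stem 22 mm wide, 152 mm from the axis, at binder x = 0; 28 mm above the table when flat, 18 mm free below it. Can be pinched over its two ends (34 mm) from above, fingers closing along the ring axis; it then turns between the fingers while the gripper keeps pointing down.
- spot (a point): Centre of the printed outline on the divider's green face (looks down at the start), 75 mm from the ring axis. The outline is 38 x 112 mm, black, running straight out from the rings, with a red stripe at the ring end. With the divider turned over this point is at binder x = 0, y = 75 mm, 30 mm above the table. The yellow face has a like outline.
- spot_red (a point): Point on the green face in the same outline, 30 mm from the ring axis, where the middle of the bar's red end (point bar_red) belongs, seen from above.
- bar_mid (a point): Centre of the loose page bar, half-way up: 100 x 20 mm, 14 mm high, with a black grip block in its middle (44 mm long, 20 wide) that makes it 36 mm high; 85 to 170 g; one end red for 28 mm, the rest metal. x along the bar towards the red end, y across, z up; underside 18 mm below. It starts on the yellow face, red end towards the rings. Pinch the block across its 20 mm from above.
- bar_red (a point): Point in the red end of the page bar, 45 mm from bar_mid along the bar, same height.
- stapler: Blue stapler, 36 x 133 x 45 mm; bystander. Origin: centre of its underside, long along its y.
- white_tape: White tape roll lying flat, 92 mm across, 36 mm high; bystander. Origin: centre of its underside.
- red_marker: White felt marker with red cap, 136 mm long (its y), 18 mm thick; bystander. Origin: centre of its underside.

How it is judged (in metres and radians):
On the way, in this order (a step that is already met when the one before it is completed fails the run):
1. the page bar is taken off the divider while the divider still lies on the right (value of joint divider below 0.2 rad and (z of bar_mid in the frame of binder above 0.075 m or z of bar_mid in the frame of binder below 0.04 m)), for 0.1 s.
2. the divider lies turned over on the left-hand pages, with no bar on it yet (value of joint divider above 3.05 rad and horizontal distance between bar_mid and spot above 0.05 m), for 0.2 s.
At the end, for the whole second after the job is handed in: The divider lies flat on the left-hand pages, green face up (hinge angle over 3.05 rad); the bar lies flat, grip block up, on it in the outline (its centre within 15 mm of the outline's centre, its red end towards the rings and within 18 mm of its place seen from above) (value of joint divider above 3.05 rad and horizontal distance between bar_mid and spot below 0.015 m and horizontal distance between bar_red and spot_red below 0.018 m and z of bar_mid in the frame of binder between 0.042 and 0.055 m and angle between bar_mid's own z axis and vertical below 0.1 rad and velocity of joint divider below 0.1 rad/s); the robot touches nothing.
It fails at once if the divider is let fall or flung, so that it slaps (over 5 rad/s) (velocity of joint divider above 5 rad/s or velocity of joint divider below -5 rad/s).
It fails at once if a bystander is displaced by more than 30 mm (distance of any of stapler, white_tape, red_marker from where it was at the start of the episode above 0.03 m).
It also fails if it takes over 72 s, if anything falls off the work surface, if the arm or the gripper's body presses on something with over 40 N, if the wrist force passes 120 N, or if a joint passes its speed limit or range.

## Robot

A 6-joint arm with a two-finger parallel gripper is mounted at the origin on a cart in front of the work surface, level with it; the furniture and walls round the work are solid. World frame = base frame: x ahead of the robot, y to its left, z up, the work surface at z = 0. Lengths are in m, angles in degrees, forces in N, time in s.
With the tool pointing down it reaches from about 0.35 to 0.8 m from the base axis. Payload 7.3 kg.
Tool frame: the origin (TCP) lies between the finger pads; the fingertips stand 11 mm ahead of it and the grasp point (between the pads) lies 8 mm behind it; z points along the fingers, y is the line along which they close (so a half turn about z gives the same grasp; the last joint's range is limited). The gripper opens to 85 mm and grips with 20 to 120 N. Pads are 22 mm wide; open, the fingers measure 114 mm over their backs; the gripper's body (76 mm by 85 mm) begins 54 mm behind the grasp point. The pads swing forward as they close: fully open they stand 13 mm farther back than shut.
Start: joints at [-8.365, 19.595, 87.324, -0, 73.075, -8.365], TCP at [0.525, 0, 0.242] pointing down, gripper open.
Joint ranges: [-145.02, 145.02], [-44.19, 115.74], [2.07, 154.8], [-57.11, 237.11], [16.16, 152.29], [-177.93, 177.93]. Speed limits (degrees/s): [147.25, 147.25, 180, 180, 180, 180].

## Interface

Orientations are given as [roll, pitch, yaw] about the fixed x, y, z axes, in that order (R = Rz(yaw) Ry(pitch) Rx(roll)).
In Python, from workcell import robot gives the robot as it stands. Calls block until the motion is done:
- robot.movep(position, orientation): joint-space move of the TCP to a pose.
- robot.movel(position, ori=None, velocity=0.15, until_force=None): straight line of the TCP; ori=None keeps the orientation; velocity is the mean speed in m/s. With until_force (N) it stops when the force on the tool has changed by that much, and returns True; else False.
- robot.set_joints(angles): joint-space move.
- robot.gripper_open() and robot.close_gripper(): open the fingers fully, or close them until they stop; the grip force is fixed at half the most.
- robot.wait(seconds).
- robot.ik(position, orientation): joint angles nearest the present ones, or None.
- robot.capture(name): name is "scene" or "side" or "wrist"; returns the picture (480x640x3 uint8, red, green, blue); there is no depth.
- robot.camera_model(name): a dict with "fx", "fy", "cx", "cy" (pixels), "extrinsics" (4x4, takes a point from camera to world coordinates). Camera axes: x right, y down, z forward; pixel columns grow to the right and rows downward; lengths in m; the calibration is good to about 2 mm. The wrist camera is an equidistant fisheye: a pixel r from the principal point sees the ray r / f radians off the axis. A picture is of the moment at which its call begins: read the wrist's pose just before it. camera_model takes no time and is no camera call; for the wrist camera it gives the pose at the moment of the call.
A pose or a line that the arm cannot do raises robot.PlanningError and nothing moves.
- robot.hand_in(): hands the job in; it is judged then, once.
Readings, each from a call of its own:
- robot.get_time_s(): time.
- robot.get_joints(): joint angles.
- robot.get_joint_vel(): joint speeds.
- robot.get_effort(): joint torques, N m.
- robot.get_position(): TCP position.
- robot.get_tcp_rot(): TCP orientation.
- robot.get_ft_force(): force on the tool from outside, world axes, zero at the start.
- robot.get_wrist_torque(): the same for the moment, N m.
- robot.get_width(): finger opening in m.
- robot.get_gripper_force(): force on a finger pad.
Only numpy, scipy, OpenCV 4.12 (cv2) and the standard library are available. Lean on these libraries where they do the work, as an engineer would, in place of code of your own. Each camera call takes 0.05 s, during which the arm holds its last target. There are 200 camera calls.

## Working session

There is one attempt and no reset: what is moved stays moved. The work goes in short steps, each a Python script; the robot and the scene stay as the last script left them, time stands still between calls to the robot, and variables do not carry over. Pictures are saved under pics/ and viewed, at most 10 in all, crops included, and the job is handed in when it is done.

```bash
mkdir -p pics; python3 - <<'E'
from workcell import robot
import cv2,numpy as np
a=robot.capture("scene");b=robot.capture("wrist")
cv2.imwrite("pics/s0.png",a[:,:,::-1]);cv2.imwrite("pics/w0.png",b[:,:,::-1])
np.set_printoptions(suppress=True,precision=4)
for n in("scene","side","wrist"):print(n,robot.camera_model(n))
print(robot.get_tcp_rot(),robot.get_time_s(),robot.get_width())
E
```

```text
scene {'fx': 593.0068809881244, 'fy': 593.0068809881244, 'cx': 315.88980588577357, 'cy': 234.66938321822454, 'extrinsics': array([[ 0.701 , -0.4914,  0.5169, -0.0668],
       [-0.7132, -0.4856,  0.5056, -0.665 ],
       [ 0.0026, -0.723 , -0.6908,  0.9329],
       [ 0.    ,  0.    ,  0.    ,  1.    ]])}
side {'fx': 552.5282952461482, 'fy': 552.5282952461482, 'cx': 323.5364589903445, 'cy': 239.49298524730077, 'extrinsics': array([[ 0.9516, -0.1492,  0.2685,  0.313 ],
       [-0.3071, -0.436 ,  0.8459, -0.9349],
       [-0.0091, -0.8875, -0.4607,  0.5568],
       [ 0.    ,  0.    ,  0.    ,  1.    ]])}
wrist {'fx': 371.64829954431775, 'fy': 371.64829954431775, 'cx': 320.2146525366209, 'cy': 237.75988486296347, 'extrinsics': array([[ 1.    , -0.0002, -0.0005,  0.5255],
       [-0.0003, -0.9609, -0.2768,  0.0714],
       [-0.0004,  0.2768, -0.9609,  0.3737],
       [ 0.    ,  0.    ,  0.    ,  1.    ]])}
[-179.9206   -0.0111   90.001 ] 0.1 0.08547842069427539
```

View pics/s0.png

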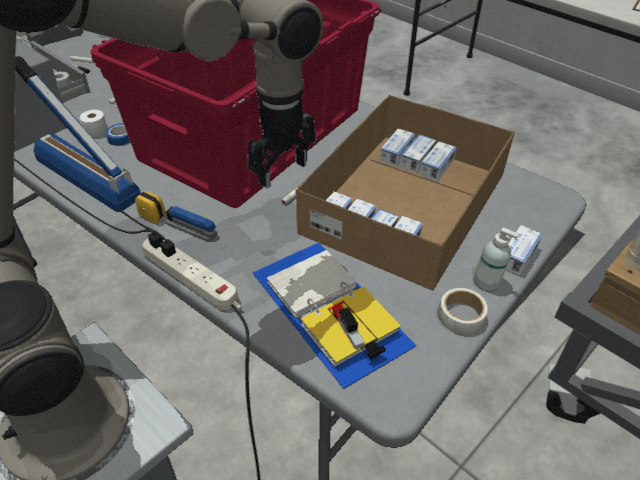

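View pics/w0.png

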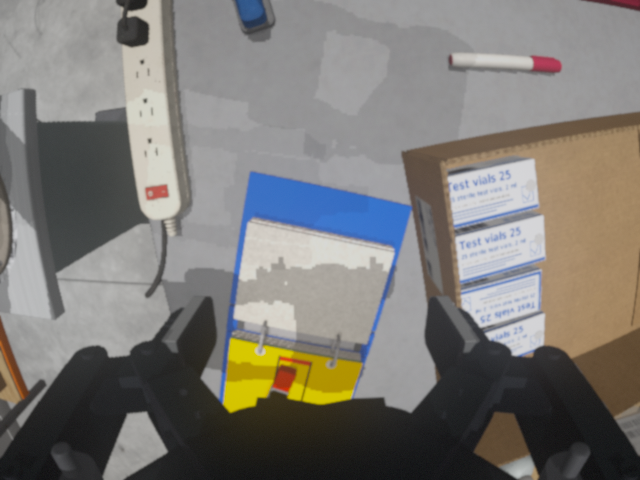

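Scene: the binder cover corners are at (253,272), (320,243), (413,345) and (345,386). The bar block is near (347,318), with its red end towards the rings, and the tab is at (375,350). Wrist: the far cover corners are at (250,172) and (411,206), and the rings' feet are near (260,350) and (333,363).

```bash
cat > h.py <<'E'
from workcell import robot
import numpy as np, cv2, json
from scipy.optimize import least_squares
np.set_printoptions(suppress=True,precision=4)
def proj(P,m,fish):
    T=np.linalg.inv(m["extrinsics"]);p=T[:3,:3]@np.asarray(P)+T[:3,3]
    if fish:
        r=np.hypot(p[0],p[1]);t=np.arctan2(r,p[2]);u=p[:2]/r*t
    else:u=p[:2]/p[2]
    return np.array([m["fx"]*u[0]+m["cx"],m["fy"]*u[1]+m["cy"]])
def unproj(uv,m,z,fish):
    d=(np.array(uv,float)-[m["cx"],m["cy"]])/m["fx"]
    if fish:
        t=np.hypot(*d);v=np.r_[d/t*np.sin(t),np.cos(t)]
    else:v=np.r_[d,1]
    E=m["extrinsics"];w=E[:3,:3]@v
    return E[:3,3]+w*(z-E[2,3])/w[2]
def b2w(B,p):
    c,s=np.cos(B[2]),np.sin(B[2]);return np.array([B[0]+c*p[0]-s*p[1],B[1]+s*p[0]+c*p[1],p[2]])
def w2b(B,p):
    c,s=np.cos(B[2]),np.sin(B[2]);d=p[0]-B[0],p[1]-B[1]
    return np.array([c*d[0]+s*d[1],-s*d[0]+c*d[1],p[2]])
E
python3 - <<'E'
from h import *
S=robot.camera_model("scene");W=robot.camera_model("wrist")
o=[((-.085,.1685,.004),(253,272),S,0),((.085,.1685,.004),(320,243),S,0),((.085,-.1685,.004),(413,345),S,0),((-.085,-.1685,.004),(345,386),S,0),
((-.085,.1685,.004),(250,172),W,1),((.085,.1685,.004),(411,206),W,1)]
f=lambda B:np.concatenate([proj(b2w(B,p),m,k)-uv for p,uv,m,k in o])
r=least_squares(f,[.55,0,0]);B=r.x;print(B,np.degrees(B[2]),r.fun)
json.dump(list(B),open("B.json","w"))
for n,uv,z,m,k in[("redend wrist",(284,380),.044,W,1),("tab s",(375,350),.03,S,0),("block top s",(347,318),.066,S,0),("box corner low w",(440,282),.0,W,1),("box near top",(405,152),.1,W,1),("box topcorner s",(298,190),.1,S,0),("box low s",(300,238),0,S,0),("boxs2 low",(438,285),0,S,0),("marker l",(450,62),.009,W,1),("marker r",(560,65),.009,W,1),("tape",(463,312),.0,S,0),("stap",(190,222),.03,S,0)]:
    p=unproj(uv,m,z,k);print(n,p,w2b(B,p))
E
```

```text
[ 0.5006 -0.1489 -0.2152] -12.327815368552358 [-0.8996 -1.4314 -1.2885 -2.7467  3.149  -1.091  -2.0521  0.6431 -1.0527
 -0.0085  0.4454  1.4071]
redend wrist [ 0.4853 -0.1868  0.044 ] [-0.0069 -0.0403  0.044 ]
tab s [ 0.4667 -0.2957  0.03  ] [-0.0018 -0.1506  0.03  ]
block top s [ 0.4634 -0.2275  0.066 ] [-0.0196 -0.0847  0.066 ]
box corner low w [ 0.6606 -0.0883  0.    ] [0.1434 0.0934 0.    ]
box near top [0.5884 0.0589 0.1   ] [0.0414 0.2217 0.1   ]
box topcorner s [0.6303 0.0726 0.1   ] [0.0794 0.2441 0.1   ]
box low s [0.5981 0.0356 0.    ] [0.0558 0.2011 0.    ]
boxs2 low [ 0.702 -0.271  0.   ] [ 0.2228 -0.0762  0.    ]
marker l [0.6555 0.1497 0.009 ] [0.0875 0.3248 0.009 ]
marker r [0.7933 0.1672 0.009 ] [0.2184 0.3713 0.009 ]
tape [ 0.6784 -0.3495  0.    ] [ 0.2165 -0.158   0.    ]
stap [0.4388 0.2264 0.03  ] [-0.1405  0.3535  0.03  ]
```

```bash
python3 - <<'E'
from h import *
B=json.load(open("B.json"));yaw=90+np.degrees(B[2])
p=b2w(B,(0,-.15,.26));robot.movep(list(p),[180,0,yaw])
W=robot.camera_model("wrist");a=robot.capture("wrist");cv2.imwrite("pics/w1.png",a[:,:,::-1])
json.dump({k:(v.tolist() if hasattr(v,'tolist') else v) for k,v in W.items()},open("W1.json","w"))
for q in[(0,-.152,.028),(0,.075,.03),(-.04,0,.048),(.04,0,.048),(-.085,.1685,.004),(.085,.1685,.004)]:print(q,proj(b2w(B,q),W,1))
print(robot.get_joints(),robot.get_time_s())
E
```

```text
(0, -0.152, 0.028) [319.4052 208.7379]
(0, 0.075, 0.03) [319.552  -14.4978]
(-0.04, 0, 0.048) [275.6722  52.1418]
(0.04, 0, 0.048) [363.2553  52.1543]
(-0.085, 0.1685, 0.004) [242.9545 -72.4441]
(0.085, 0.1685, 0.004) [396.4095 -72.4265]
[-40.0351  21.9142  80.9908   0.0242  77.1156 -27.8149] 1.3083
```

View pics/w1.png

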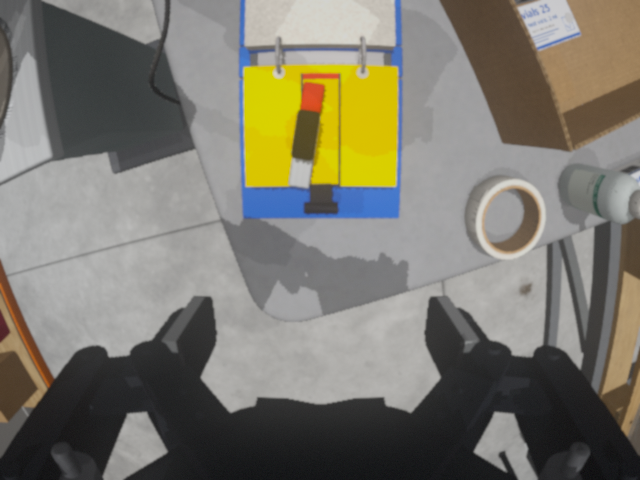

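The tab is at (321,208) against a predicted (319,209), so the binder pose holds. The bar lies askew: red end middle (314,84), metal end middle (300,188), block top centre about (306,136).

```bash
python3 - <<'E'
from h import *
B=json.load(open("B.json"));W=json.load(open("W1.json"));W["extrinsics"]=np.array(W["extrinsics"])
r=unproj((314,84),W,.044,1);s=unproj((300,188),W,.044,1);b=unproj((306,136),W,.066,1)
print(w2b(B,r),w2b(B,s),w2b(B,b),np.linalg.norm(r-s),w2b(B,unproj((321,208),W,.034,1)))
rd=np.degrees(np.arctan2(*(r-s)[1::-1]));mid=(.5*(r+s)+b)/2;print("bar yaw",rd,mid, .5*(r+s)-b)
# grasp: tool x towards red
ori=[180,0,rd]
robot.movep([mid[0],mid[1],.16],ori)
W=robot.camera_model("wrist");cv2.imwrite("pics/w2.png",robot.capture("wrist")[:,:,::-1])
json.dump([mid[0],mid[1],rd],open("bar.json","w"))
a=b2w(B,(-.02,.26,.16));print("aside",a)
for y in(rd-90,rd+90):print(robot.ik(list(a),[180,0,y]),robot.ik([a[0],a[1],.03],[180,0,y]))
print(robot.get_joints())
E
```

```text
[-0.005  -0.0307  0.044 ] [-0.0183 -0.1287  0.044 ] [-0.0116 -0.0795  0.066 ] 0.09888414113089224 [ 0.0016 -0.15    0.034 ]
bar yaw 69.93348677312655 [ 0.4723 -0.2242  0.055 ] [-0.0001 -0.0002 -0.022 ]
aside [0.5366 0.1093 0.16  ]
[  3.4972  26.4105  90.5898  -0.      62.9997 113.5637] [  3.4972  36.5459  97.4373  -0.      46.0168 113.5637]
[  3.4972  26.4105  90.5898   0.      62.9997 -66.4363] [  3.4972  36.5459  97.4373   0.      46.0168 -66.4363]
[-33.783   23.9888  94.3565  -0.0184  61.4384 -13.8085]
```

View pics/w2.png

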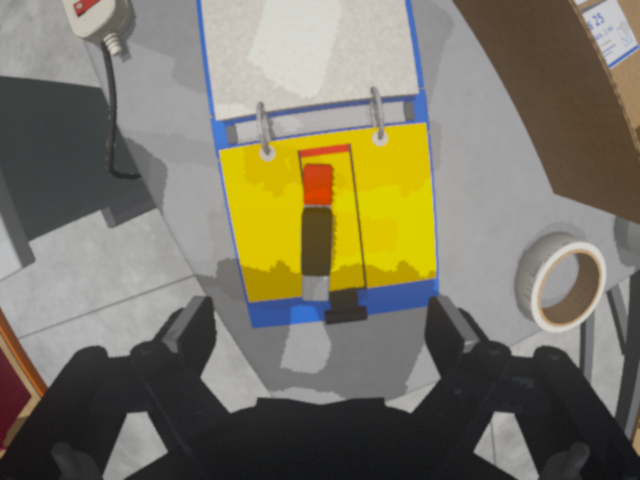

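Tool is centred over the bar (columns 303–332, straight up-down in the picture). Gripping now.

```bash
python3 - <<'E'
from h import *
x,y,rd=json.load(open("bar.json"))
S=robot.camera_model("scene");print("stapler end",unproj((215,235),S,.02,0),unproj((168,210),S,.02,0))
robot.movel([x,y,.048],velocity=.1,until_force=8)
print(robot.get_position());robot.close_gripper();print(robot.get_width(),robot.get_gripper_force())
p=robot.get_position();robot.movel([p[0],p[1],p[2]+.13],velocity=.12);print(robot.get_width(),robot.get_ft_force())
robot.movep([.50,.10,.16],[180,0,rd-90])
h=robot.movel([.50,.10,.0175],velocity=.08,until_force=4);print(h,robot.get_position())
robot.gripper_open();robot.movel([.50,.10,.17],velocity=.2)
print(robot.get_time_s(),robot.get_joints())
cv2.imwrite("pics/s1.png",robot.capture("scene")[150:430,120:520,::-1].repeat(2,0).repeat(2,1))
E
```

```text
stapler end [0.4576 0.162  0.02  ] [0.4335 0.3061 0.02  ]
[ 0.4727 -0.2245  0.0486]
0.019356399825737555 59.006785433739424
0.019189436552363544 [ 0.2129  0.3519 -0.7286]
True [0.4999 0.1    0.0183]
10.2167 [  2.6894  22.2872  95.8069  -0.0009  62.1965 112.7618]
```

View pics/s1.png

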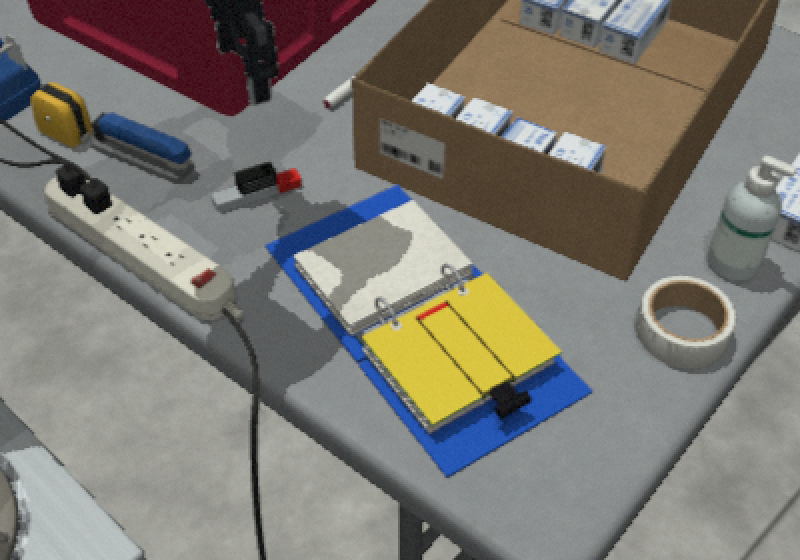

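The bar stands upright aside at the left of the binder, clear of the stapler, and the divider is bare. Next the tab.

```bash
python3 - <<'E'
from h import *
B=json.load(open("B.json"));yaw=90+np.degrees(B[2]);o=[180,0,yaw];X=.001;dz=-.005
P=lambda t,r=.152:[float(v) for v in b2w(B,(X,-r*np.cos(t),.028+r*np.sin(t)+dz))]
print(all(robot.ik(P(t),o) is not None for t in np.linspace(0,np.pi,13)))
p=P(0);robot.movep([p[0],p[1],.15],o)
print(robot.movel(p,velocity=.1,until_force=10),robot.get_position())
robot.close_gripper();print("w",robot.get_width(),robot.get_gripper_force())
f0=np.array(robot.get_ft_force())
for t in np.radians(np.arange(15,91,15)):
    robot.movel(P(t),velocity=.12);print(np.degrees(t),robot.get_width(),robot.get_ft_force(),robot.get_time_s())
    if robot.get_width()<.03:print("LOST");break
cv2.imwrite("pics/s2.png",robot.capture("side")[:,:,::-1])
E
```

```text
True
False [ 0.4695 -0.298   0.0236]
w 0.03242238194539403 58.93332839012146
14.999999999999998 0.032245351727003664 [-1.5772  0.427  -1.9413] 14.8167
29.999999999999996 0.03212391822419588 [-1.5169  3.6591 -5.6963] 15.3
45.0 0.031865292360652664 [-2.0477  4.2301 -7.2902] 15.7833
59.99999999999999 0.032390413698108134 [-4.0973  2.6393 -8.0216] 16.2667
75.0 0.032244406677025196 [-5.5351  1.1702 -6.3537] 16.75
90.0 0.032057499438553586 [-7.9156 -0.5486 -3.4661] 17.2333
```

View pics/s2.png

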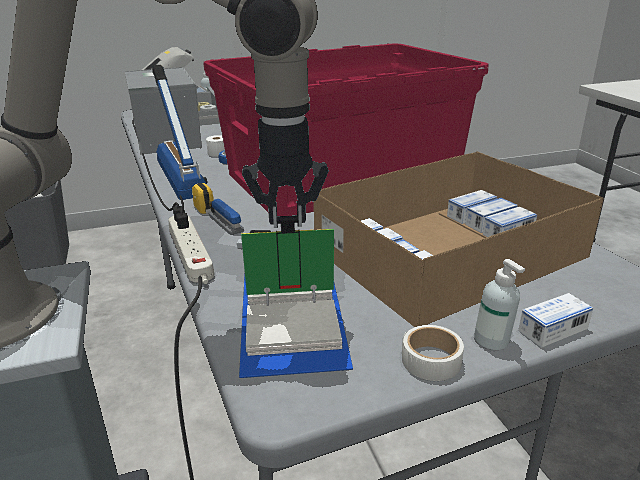

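The divider is upright, held at the tab in the jaws, at about (288,228). Continuing over and down.

```bash
python3 - <<'E'
from h import *
B=json.load(open("B.json"));yaw=90+np.degrees(B[2]);o=[180,0,yaw];X=.001;dz=-.005
P=lambda t,r=.152:[float(v) for v in b2w(B,(X,-r*np.cos(t),.028+r*np.sin(t)+dz))]
for t in np.radians([105,120,135,150,165,174]):
    robot.movel(P(t),velocity=.1);print(np.degrees(t),robot.get_width(),robot.get_ft_force(),robot.get_time_s())
    if robot.get_width()<.03:print("LOST");break
else:
    p=P(np.pi);p[2]-=.003
    print(robot.movel(p,velocity=.04,until_force=12),robot.get_position(),P(np.pi),robot.get_ft_force())
cv2.imwrite("pics/s3.png",robot.capture("side")[140:400,150:450,::-1].repeat(2,0).repeat(2,1))
E
```

```text
105.00000000000001 0.03165673887131304 [-8.0876  0.386   0.2925] 17.8333
119.99999999999999 0.03161334841376734 [-9.3927  2.4896  5.9996] 18.3833
135.0 0.03175511139571044 [-9.4474  5.4156  5.7869] 18.9333
150.0 0.031543609562216184 [-9.5692  3.5199  4.1187] 19.4833
165.0 0.03176240138471555 [-9.8813  2.5708  3.7443] 20.0333
174.0 0.03156098665281439 [-10.4277   0.8972   3.2841] 20.425
False [0.5331 0.0003 0.0208] [0.5340589814607969, -0.000657227707801189, 0.023000000000000017] [-8.9431  3.2509  2.1173]
```

View pics/s3.png

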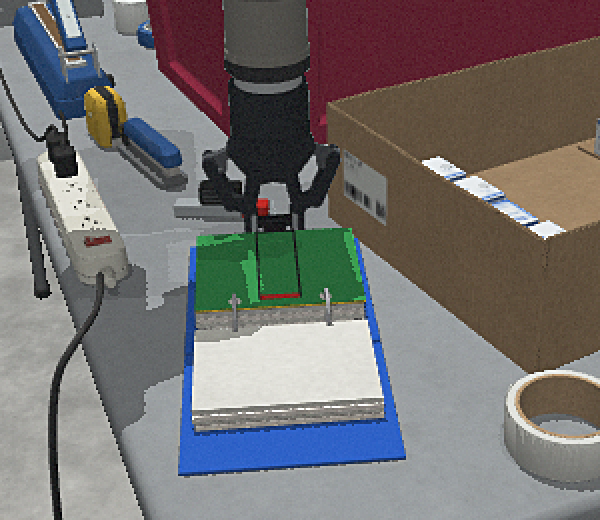

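The divider looks flat on the left-hand pages, green up (about (275,270)). I'll press slightly further before letting go, and look at the bar and divider from above.

```bash
python3 - <<'E'
from h import *
B=json.load(open("B.json"));yaw=90+np.degrees(B[2])
p=list(robot.get_position());p[2]=.0165
print(robot.movel(p,velocity=.02,until_force=6),robot.get_position(),robot.get_ft_force())
robot.gripper_open();p[2]=.2;robot.movel(p,velocity=.12)
x,y,rd=json.load(open("bar.json"))
# go over the aside bar, flipped tool, pull back along tool x to see it
v=np.radians(rd+90);robot.movep([.50-.03*np.cos(v),.10-.03*np.sin(v),.2],[180,0,rd+90])
W=robot.camera_model("wrist");cv2.imwrite("pics/w3.png",robot.capture("wrist")[:,:,::-1])
for q in[(.5,.1,.018)]:print(proj(q,W,1))
d=np.array([np.cos(np.radians(rd-90)),np.sin(np.radians(rd-90)),0]);c=np.array([.5,.1,.014])
print("red end",proj(c+.05*d,W,1),"metal",proj(c-.05*d,W,1),"blocktop",proj([.5,.1,.036],W,1))
for z in(.032,.03):print("divider outer corners",[proj(b2w(B,(s*.075,.13,z)),W,1) for s in(-1,1)])
json.dump({k:(v.tolist() if hasattr(v,'tolist') else v) for k,v in W.items()},open("W3.json","w"))
print(robot.get_time_s(),robot.get_joints())
cv2.imwrite("pics/s4.png",robot.capture("side")[140:400,150:450,::-1].repeat(2,0).repeat(2,1))
E
```

```text
False [0.5331 0.0005 0.0177] [-7.4347  0.4379  4.6712]
[318.8638 180.29  ]
red end [319.0235 235.7206] metal [318.7423 121.4824] blocktop [318.8039 183.1335]
divider outer corners [array([183.1378, 178.4664]), array([220.3251, 334.477 ])]
divider outer corners [array([183.9491, 178.165 ]), array([220.8099, 333.4273])]
24.9 [  1.4138  22.8672  89.4185  -0.0058  67.7296 -68.431 ]
```

View pics/w3.png

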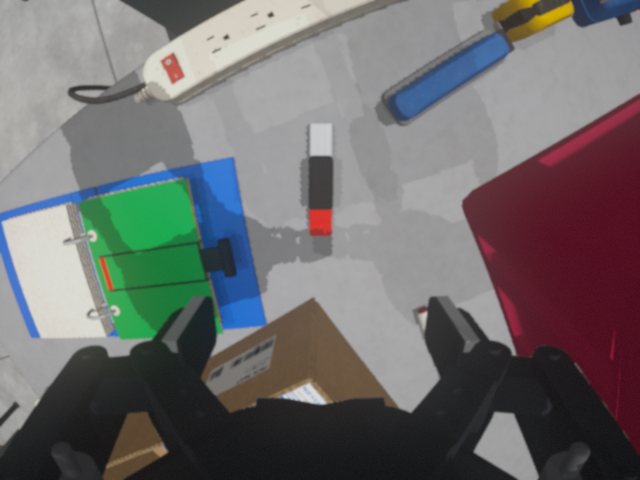

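View pics/s4.png

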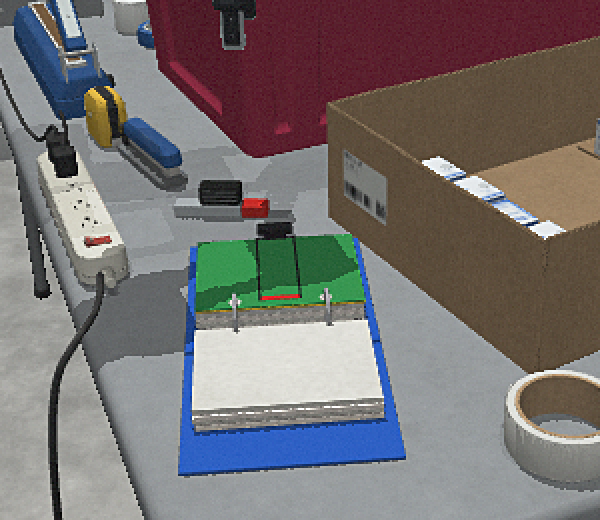

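The divider is flat (corner at (189,179) in the wrist view). The bar is where predicted: column 320, red end row 236, metal end row 123. Fetching and placing it.

```bash
python3 - <<'E'
from h import *
B=json.load(open("B.json"));yaw=90+np.degrees(B[2]);x,y,rd=json.load(open("bar.json"))
W=json.load(open("W3.json"));W["extrinsics"]=np.array(W["extrinsics"])
print("outline",[w2b(B,unproj(c,W,.03,1)) for c in[(100,257),(108,290),(206,283),(201,243)]])
robot.movep([.5,.1,.12],[180,0,rd+90])
robot.movel([.5,.1,.018],velocity=.1,until_force=8);robot.close_gripper()
z0=robot.get_position()[2];print(z0,robot.get_width())
robot.movel([.5,.1,.16],velocity=.15)
p=[float(v) for v in b2w(B,(0,.075,.14))]
robot.movep(p,[180,0,yaw]);print(robot.get_width(),robot.get_joints())
p[2]=z0+.029;print(robot.movel(p,velocity=.05,until_force=4),robot.get_position())
robot.gripper_open();p[2]=.2;robot.movel(p,velocity=.15)
q=[float(v) for v in b2w(B,(0,.0,.25))];robot.movep(q,[180,0,yaw])
W=robot.camera_model("wrist");cv2.imwrite("pics/w4.png",robot.capture("wrist")[:,:,::-1])
print("spot@.03",proj(b2w(B,(0,.075,.03)),W,1),"blocktop",proj(b2w(B,(0,.075,.066)),W,1),"ends",proj(b2w(B,(0,.025,.044)),W,1),proj(b2w(B,(0,.125,.044)),W,1),robot.get_time_s())
E
```

```text
outline [array([-0.0168,  0.0218,  0.03  ]), array([0.0182, 0.0192, 0.03  ]), array([0.0215, 0.1288, 0.03  ]), array([-0.0164,  0.1333,  0.03  ])]
0.018283679246125444 0.01906075994791156
0.0190957133217279 [-16.7133  25.4159  96.0974   0.0171  58.5495  -4.4974]
True [ 0.5166 -0.0757  0.0482]
spot@.03 [319.6905 129.2343] blocktop [319.6323 128.7263] ends [319.801  183.7935] [319.5424  74.5049] 33.3667
```

View pics/w4.png

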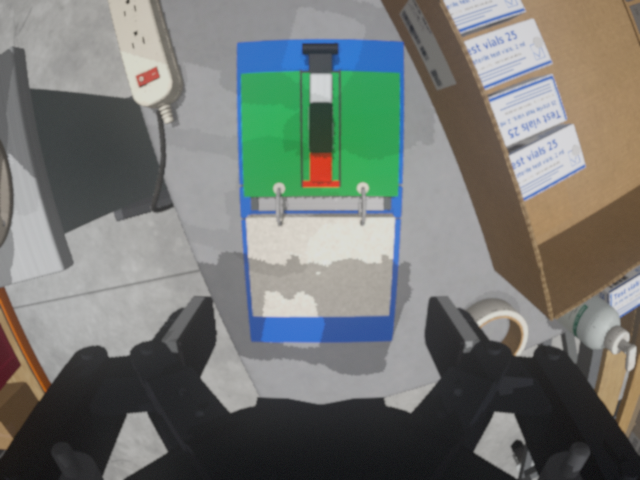

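The bar, columns 309–332 and rows 73–183, lies centred in the outline (columns 301–340) with its red end at the rings. The divider is flat and the robot is clear.

```bash
python3 -c "
from workcell import robot
print(robot.hand_in())"
```

```text
the job is handed in; nothing more can be done
None
```

The job is handed in at about 33 s of the 72 s allowed: the divider lies flat on the left-hand pages, green face up, with the bar in its outline and its red end at the rings. No bystander was touched. The hand-in returned no verdict.

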